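# Let down the repair lift and pin it

## Robot

A 7-joint arm with a two-finger parallel gripper is mounted at the origin on the work surface. World frame = base frame: x ahead of the robot, y to its left, z up, the work surface at z = 0. Lengths are in m, angles in rad, forces in N, time in s.
With the tool pointing down it reaches from about 0.4 to 0.85 m from the base axis. Payload 10.4 kg.
Tool frame: the origin (TCP) lies at the very end of the fingers, on their centre line; the grasp point (between the pads) lies 19 mm behind it; z points along the fingers, y is the line along which they close (so a half turn about z gives the same grasp; the last joint's range is limited). The gripper opens to 87 mm and grips with 3 to 60 N. Pads are 19 mm wide; open, the fingers measure 117 mm over their backs; the gripper's body (75 mm by 190 mm) begins 51 mm behind the grasp point.
Start: joints at [-1.32, 0.332, -0.065, 1.46, 0.022, 1.35, -0.088], TCP at [0.169, 0.602, 0.223] pointing down, gripper open.
Joint ranges: [-2.6, 2.6], [-0.5, 2.12], [-1.47, 1.34], [0.16, 2.42], [-1.27, 4.41], [0.06, 2.06], [-2.6, 2.6]. Speed limits (rad/s): [2.22, 2.22, 2.79, 2.79, 3.14, 3.14, 3.14].

## Interface

Orientations are given as a unit quaternion [x, y, z, w].
In Python, from bench import * gives the robot as it stands.
- The arm moves only by the tool step_arm, never from a script. Its arguments are lists of equal length, an entry for each row: "delta_pos": the shift along the world's x, y, z in units of 25 mm (1.0 is 25 mm), a list of three; "turn": the turn about the world's z in units of 0.12 rad (1.0 is 0.12 rad). In form: {"delta_pos": [[tx, ty, tz], ...], "turn": [turn, ...]}. A call has 1 to 12 rows; each row shifts and turns the commanded pose from where the row before left it; what a row does not reach is not made up. A row lasts 1/10 s, in which the tool goes at most 50 mm and 8.59 degrees, less where a joint would pass 70% of its speed; a pose out of reach is approached as far as the arm can. A call with a number of a shift or a turn outside -1 to 1 is refused whole. A call with a gripper value outside its range is refused whole. "grip" is the closure, from 0 (fully open) to 1 (shut), set as the call begins (left out, the last holds). The fingers move at their own pace and stop on an object; "newtons" is the grip in N (left out, the last holds). Time passes only in rows, so rows that do not move let the fingers close. It gives the time, the measured TCP pose, the force, the opening and the grip force at its end, in the units of the state.
- read_state(): the state, without advancing time (a new reading comes with each control period).
- camera(name): name is "side" or "top" or "wrist"; returns a dict with "image" (420x560x3 uint8, red, green, blue), "z_map" (420x560 float32, m along the optical axis (not along the pixel's ray), 0 where there is no reading), "mtx" (3x3 intrinsics, pixels), "dist" ([k1, k2, p1, p2, k3] as OpenCV has them; the pictures are not rectified), "view" (4x4, takes a point from world to camera coordinates). Camera axes: x right, y up, looking along -z (the intrinsics and any distortion apply to the point x, -y, -z); pixel columns grow to the right and rows downward; lengths in m; the calibration is good to about 2 mm. A picture is of the moment at which its call begins.
- close_job(): hands the job in; it is judged then, once.
The state is a dict: "time": time; "joint_positions": joint angles; "joint_vel": joint speeds; "joint_torque": joint torques, N m; "ee_pos": TCP position; "eef_rot": TCP orientation; "ft_force": force on the tool from outside, world axes, zero at the start; "torque": the same for the moment, N m; "width": finger opening in m; "grip_force": force on a finger pad.
Only numpy, scipy, OpenCV 4.12 (cv2) and the standard library are available. Lean on these libraries where they do the work, as an engineer would, in place of code of your own. Each camera call takes 0.05 s, during which the arm holds its last target. There are 200 camera calls.

## Task

Push the red release lever just far enough open that the raised tablet tray sinks by itself, slowly (never faster than 45 mm a second, and never pressed down), until it is fully down; then push the lever back fully shut. Lock the tray by sliding the loose orange-headed pin through the clevis and tray tongue, right up to its head, and let go. Do not disturb the bottle, driver pot, parts box or spare phone.

Things in the scene. Friction and masses are not known exactly. Their poses are not given: they have to be found in the camera images.
- lift: Hydraulic lift stand, fixed for the run, yawed up to 0.25 rad. Origin on the bench under the ram's centre; z up. In its frame: grey base plate 12 mm thick, x -90 to 90, y -180 to 150 mm; blue cylinder, radius 36, 89 mm tall, at the origin; blue valve block 46 x 46 mm, 62 mm tall, at y = -150 mm; yellow clevis at y = 120 mm (see lift_hole). It may be touched.
- tray: Aluminium tray with a tablet, carried by the ram; axes of the lift, origin at the lift's when down. Heights when down: tray and tablet 190 (x) x 110 (y) mm, 100 to 124 mm up; under it a steel arm, 14 mm wide, to y = 138 mm, 88 to 100 mm up, with an orange tongue (14 mm thick in x, 36 wide, 36 to 88 mm up, at y = 120 mm). Not to be touched by the robot or pin while up.
- ram (a joint): Height of ram and tray above fully down, m: 0 is fully down (a hard stop); at the start 0.05 to 0.085. It sinks by its own weight when the valve is open enough.
- valve (a joint): Release lever angle, rad: 0 shut (a stop), growing anticlockwise from above to a stop at 1.4; starts at 0 to 0.05. Shut, it points to -x of the lift; opening swings the post to -y. It stays where left; 3 to 6 N at the post moves it. The ram starts to sink at 0.3 to 0.5 rad (unknown load), faster the more it is opened; speed settles in about 1 s. By 0.58 even a light load sinks, but 0.55 is too fast for a heavy one.
- valve_axis (a point): Point on the vertical axis of the release lever, 100 mm above the bench (at x = 0, y = -150 mm of the lift).
- valve_post (a point): Top centre of the upright red post at the lever's end: round, 18 mm in diameter, 80 mm from the lever's axis; it stands on the flat red lever bar (14 mm wide, top at 81 mm) and reaches 128 mm above the bench. It is to be pushed sideways.
- lift_hole (a point): Centre of the yellow clevis, 60 mm up, on the hole axis (x of the lift). Two upright cheeks, each 12 mm thick in x (10 to 22 mm either side of this point), 44 mm wide in y, tops 86 mm up, each with a 17 mm square hole. The tray's orange tongue has the same hole and comes down between them; fully down, all three line up.
- pin: Loose lock pin, about 0.15 kg: orange block head 50 mm long (x -50 to 0), 20 wide (y), 30 tall (z); steel shaft 12 mm in diameter, 75 mm long, along +x, nose tapered over the last 14 mm. Origin on the shaft axis at the head. Lies on its head on the bench, axis 15 mm up, x within 1.2 rad of the world's x, on the left or right in front of the lift.
- pin_mid (a point): Point on the pin's axis 22 mm from the head; it lies at point lift_hole when the pin is fully in.
- pin_tip (a point): Nose end of the pin, 75 mm from the head.
- bottle: Bystander: solvent bottle, radius 28 mm, 150 mm tall, origin under its centre. Leave alone.
- caddy: Bystander: round grey pot of screwdrivers, radius 40 mm, 175 mm tall in all, origin under its centre. Leave alone.
- parts_box: Bystander: flat blue parts box, 60 (x) x 90 (y) x 34 mm, origin under its centre. Leave alone.
- phone: Bystander: spare phone lying on the bench, 150 (x) x 72 (y) x 10 mm, origin under its centre. Leave alone.
Things that resemble listed ones, but are neither listed nor needed, are in the scene too. Of the things that look like the pin, the smaller one is meant.

How it is judged:
On the way:
1. the tray has sunk fully down (within 3 mm) (value of joint ram below 0.003 m), for 0.2 s.
At the end, for the whole second after the job is handed in: The ram is within 4 mm of fully down, the lever within 0.09 rad of shut, and the pin goes through both cheeks and the tongue with its middle within 14 mm of the clevis centre (head up to the cheek, either side), along the hole axis within 0.2 rad, released and at rest (value of joint ram below 0.004 m and value of joint valve below 0.09 rad and distance between pin_mid and lift_hole below 0.014 m and angle between the x axis of pin and the x axis of lift, either way round below 0.2 rad and linear speed of pin below 0.02 m/s and contact force between the fingers and pin below 0.1 N); the robot touches nothing.
It fails at once if the tray sinks faster than 45 mm/s (velocity of joint ram below -0.045 m/s).
It fails at once if the robot or the pin presses on the tray while it is still up (value of joint ram above 0.006 m and contact force between any of the fingers, the arm, pin and tray above 2 N).
It fails at once if the bottle or the driver pot is moved by over 25 mm or tipped (distance of any of bottle, caddy from where it was at the start of the episode above 0.025 m or angle between any of bottle, caddy's own z axis and vertical above 0.3 rad).
It fails at once if the parts box or the spare phone is moved by over 25 mm (distance of any of parts_box, phone from where it was at the start of the episode above 0.025 m).
It also fails if it takes over 72 s, if anything falls off the work surface, if the arm or the gripper's body presses on something with over 40 N, if the wrist force passes 120 N, or if a joint passes its speed limit or range.

## Working session

There is one attempt and no reset: what is moved stays moved. The work goes in short steps, Python scripts to look and compute and a tool call to move; the robot and the scene stay as the last step left them, time stands still between calls to the robot, and variables do not carry over. Pictures are saved under pics/ and viewed, at most 10 in all, crops included, and the job is handed in when it is done.

Besides the shell and the picture viewer there is one more tool, called after ">>>" in YAML: its name, and indented under it one key for each argument. step_arm: Moves the arm, as the interface text tells. Shifts and turns lie within -1 to 1; 1 stands for 25 mm of shift or 0.12 rad of turn. Its arguments: {"type":"object","properties":{"delta_pos":{"type":"array"},"turn":{"type":"array"},"grip":{"type":"number"},"newtons":{"type":"number"}},"required":["delta_pos","turn"]}

```bash
mkdir -p pics
cat > h.py <<'E'
from bench import *
import numpy as np, cv2, pickle
def snap(n,f):
    c=camera(n); cv2.imwrite(f'pics/{f}.png',cv2.cvtColor(c['image'],cv2.COLOR_RGB2BGR)); pickle.dump(c,open(f'{f}.pkl','wb')); return c
def load(f): return pickle.load(open(f'{f}.pkl','rb'))
def ray(c,u,v):
    x,y=cv2.undistortPoints(np.array([[[u,v]]],float),c['mtx'],np.array(c['dist']))[0,0]
    return np.array([x,-y,-1.])
def towld(c,p):
    return (np.linalg.inv(c['view'])@np.r_[p,1])[:3]
def px(c,u,v):  # depth
    return towld(c,ray(c,u,v)*c['z_map'][int(v),int(u)])
def pz(c,u,v,z): # intersect plane z
    o=towld(c,np.zeros(3)); d=towld(c,ray(c,u,v))-o
    return o+d*(z-o[2])/d[2]
def proj(c,P):
    p=(c['view']@np.r_[P,1])[:3]
    return cv2.projectPoints(np.array([[p[0],-p[1],-p[2]]]),np.zeros(3),np.zeros(3),c['mtx'],np.array(c['dist']))[0][0,0]
def cloud(c):
    z=c['z_map'];h,w=z.shape
    g=np.stack(np.meshgrid(np.arange(w),np.arange(h)),-1).reshape(-1,1,2).astype(float)
    n=cv2.undistortPoints(g,c['mtx'],np.array(c['dist']))[:,0]
    P=np.c_[n[:,0],-n[:,1],-np.ones(len(n)),]*z.reshape(-1,1)
    W=(np.c_[P,np.ones(len(P))]@np.linalg.inv(c['view']).T)[:,:3].reshape(h,w,3)
    W[z==0]=np.nan
    return W
E
python3 -c "
from h import *
a=snap('top','top0');b=snap('side','side0')
s=read_state();print(s['time'],s['ee_pos'],s['eef_rot'],s['width'])
for c in(a,b):print(towld(c,np.zeros(3)))
cv2.imwrite('pics/both.png',cv2.resize(np.vstack([cv2.imread('pics/top0.png'),cv2.imread('pics/side0.png')]),(400,600)))
"
```

```text
0.1 [0.16889829 0.6013836  0.22183484] [ 1.36453396e-01  9.90646282e-01 -6.40499565e-04 -5.94853792e-05] 0.08694741747414694
[ 0.35217898 -0.01231508  1.23098921]
[ 0.39456712 -0.65205333  0.78260605]
```

View pics/top0.png

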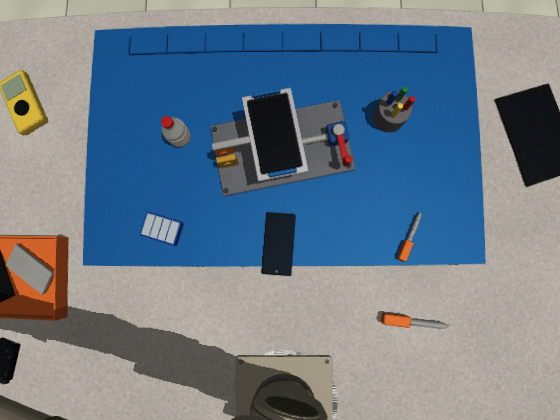

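View pics/side0.png

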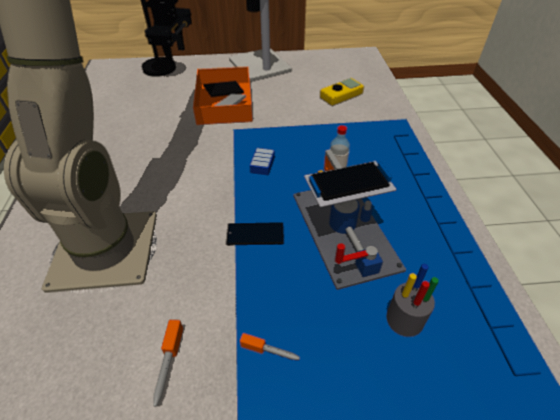

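```bash
cat > m.py <<'E'
from h import *
c=load('top0'); W=cloud(c); I=cv2.cvtColor(c['image'],cv2.COLOR_RGB2HSV)
def near(m,r): 
    k=np.zeros(m.shape,bool);k[r[1]:r[3],r[0]:r[2]]=1;return m&k
org=(I[...,0]<12)&(I[...,1]>180)&(I[...,2]>120)
for nm,r in(('A mat',(385,200,435,270)),('B floor',(370,300,455,340))):
    m=near(org,r)|(near(W[...,2]>0.006,r)); P=W[m]; 
    (q,s,a)=cv2.minAreaRect(P[:,:2].astype(np.float32)); H=W[near(org,r)]
    d=P[:,:2]-H[:,:2].mean(0)
    print(nm,'centre',q,'size',s,a,'head',H.mean(0),np.nanmax(H[:,2]),'tip dir far',P[np.argmax((d**2).sum(1))])
# base plate
for nm,lo,hi,r in(('plate',.008,.016,(205,95,360,200)),('tray',.14,.23,(235,80,310,190))):
    m=near((W[...,2]>lo)&(W[...,2]<hi),r);P=W[m];print(nm,cv2.minAreaRect(P[:,:2].astype(np.float32)),np.median(P[:,2]))
for uv in((227,183+8),(355,170),(341,102),(214,128)):print('corner',uv,pz(c,*uv,.012))
red=(I[...,1]>180)&((I[...,0]<6)|(I[...,0]>174))&(I[...,2]>100)
P=W[near(red,(325,125,360,175))];print('red',P[P[:,2]>.12].mean(0),np.nanmax(P[:,2]))
for n,u,v in(('bottle',167,121),('caddy',392,112),('box',162,228),('phone',279,243)):print(n,px(c,u,v))
A=cv2.imread('pics/top0.png')
cv2.imwrite('pics/crop1.png',np.hstack([cv2.resize(A[80:200,200:360],None,fx=3,fy=3,interpolation=2),cv2.resize(A[200:340,375:460],(218,360))]))
E
python3 m.py
```

```text
A mat centre (0.40948590636253357, -0.30764320492744446) size (0.16170284152030945, 0.10418480634689331) 4.551717758178711 head [ 0.36430986 -0.29280002  0.02901487] 0.039382021490760755 tip dir far [ 0.47489313 -0.35469332  0.00730744]
B floor centre (0.19156984984874725, -0.32044488191604614) size (0.17367355525493622, 0.08337796479463577) 87.93417358398438 head [ 0.200684   -0.26736346  0.03796124] 0.044861943553131445 tip dir far [ 0.14979686 -0.40583138  0.00682781]
plate ((0.5945146083831787, -0.01883585751056671), (0.23897965252399445, 0.3580089211463928), 11.291457176208496) 0.011268421610751256
tray ((0.6147314310073853, 0.031957417726516724), (0.19066359102725983, 0.1445324718952179), 11.073601722717285) 0.1699425421320213
corner (227, 191) [0.51120449 0.13414336 0.012     ]
corner (355, 170) [ 0.56117193 -0.1776273   0.012     ]
corner (341, 102) [ 0.73293495 -0.14695577  0.012     ]
corner (214, 128) [0.66850566 0.16805569 0.012     ]
red [ 0.56690528 -0.14715546  0.12681897] 0.13301733495327217
bottle [0.65103746 0.25349308 0.14740631]
caddy [ 0.67765465 -0.25200037  0.11497366]
box [0.42044468 0.28721716 0.03406057]
phone [0.38487885 0.00840659 0.00807772]
```

View pics/crop1.png

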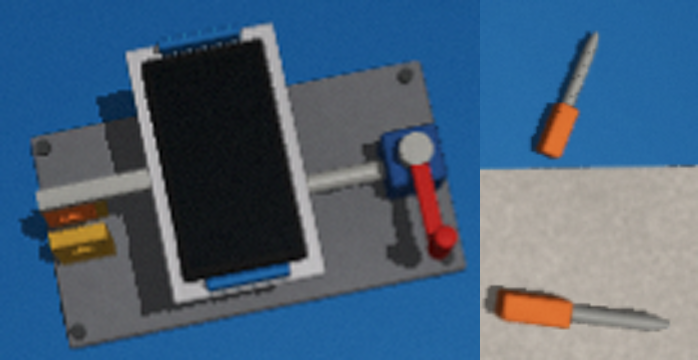

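```bash
cat > m2.py <<'E'
from h import *
c=load('top0')
L=np.array([[-90,150],[-90,-180],[90,-180],[90,150]])/1e3
Wc=np.array([pz(c,u,v,.012)[:2] for u,v in((225,195),(355,168.3),(338.3,100),(211.7,125.7))])
a=L-L.mean(0);b=Wc-Wc.mean(0)
th=np.arctan2((a[:,0]*b[:,1]-a[:,1]*b[:,0]).sum(),(a*b).sum())
R=np.array([[np.cos(th),-np.sin(th)],[np.sin(th),np.cos(th)]])
o=Wc.mean(0)-R@L.mean(0)
print('yaw',th,'o',o,'res',Wc-(L@R.T+o))
print('valve axis pred',R@[0,-.15]+o,'meas',pz(c,338.3,129.3,.1))
p=pz(c,347.3,159.3,.128)[:2];print('post',p,'local',R.T@(p-o),'pred shut',R@[-.08,-.15]+o)
print('hole',R@[0,.12]+o)
h=pz(c,405,250.6,.03);t=pz(c,419.8,213.6,.015);print('pin head',h,'tip',t,np.arctan2(*(t-h)[1::-1]),np.hypot(*(t-h)[:2]))
W=cloud(c);I=cv2.cvtColor(c['image'],cv2.COLOR_RGB2HSV)
m=(I[...,0]<14)&(I[...,1]>170)&(I[...,2]>200);k=np.zeros(m.shape,bool);k[225:270,390:425]=1
P=W[m&k];P=P[P[:,2]>.024];print(cv2.minAreaRect(P[:,:2].astype(np.float32)))
E
python3 m2.py
```

```text
yaw 0.2010860357658285 o [0.61684825 0.01339115] res [[ 0.00275109 -0.00344814]
 [ 0.00076355  0.00323771]
 [-0.00288073  0.00466857]
 [-0.00063391 -0.00445815]]
valve axis pred [ 0.64680829 -0.13358639] meas [ 0.64059925 -0.12958174  0.1       ]
post [ 0.56532612 -0.14531458] local [-0.08218284 -0.14521715] pred shut [ 0.56842028 -0.14956508]
hole [0.59288022 0.13097317]
pin head [ 0.36386171 -0.29156615  0.03      ] tip [ 0.45321852 -0.33391477  0.015     ] -0.4425726152059889 0.09888399557788542
((0.36528071761131287, -0.29446426033973694), (0.01567581109702587, 0.04561907798051834), 66.70733642578125)
```

Lookalikes: A at (410,237) on the mat (head 29 mm tall, about 125 mm long) and B at (413,321) off it (head about 38 mm tall, larger). In the crop A is the smaller one and lies within 1.2 rad of x, so A is the pin. The lift is yawed 0.20 rad with its post at (0.566, -0.147). I'll move to the lever first with the fingers shut.

>>> step_arm:
  delta_pos:
    - [0.52, -0.952, 0.6]
    - [0.52, -0.952, 0.6]
    - [0.52, -0.952, 0.6]
    - [0.52, -0.952, 0.5]
    - [0.52, -0.952, 0]
    - [0.52, -0.952, 0]
    - [0.52, -0.952, 0]
    - [0.52, -0.952, 0]
    - [0.52, -0.952, 0]
    - [0.52, -0.952, 0]
  turn: [-0.304, -0.304, -0.304, -0.304, -0.304, -0.304, -0.304, -0.304, -0.304, -0.304]
  grip: 1

```text
time: 1.1
ee_pos: [0.2996, 0.3622, 0.2799]
eef_rot: [0.315, 0.949, -0.0, -0.0]
ft_force: [0.6, 0.1, -0.1]
width: 0.015
grip_force: 0.0
```

>>> step_arm:
  delta_pos:
    - [0.52, -0.952, 0]
    - [0.52, -0.952, 0]
    - [0.52, -0.952, 0]
    - [0.52, -0.952, 0]
    - [0.52, -0.952, 0]
    - [0.52, -0.952, 0]
    - [0.52, -0.952, 0]
    - [0.52, -0.952, 0]
    - [0.52, -0.952, 0]
    - [0.52, -0.952, 0]
  turn: [-0.304, -0.304, -0.304, -0.304, -0.304, -0.304, -0.304, -0.304, -0.304, -0.304]

```text
time: 2.1
ee_pos: [0.4297, 0.1235, 0.2801]
eef_rot: [0.482, 0.876, 0.0, 0.0]
ft_force: [0.3, -0.3, -0.5]
width: 0.0004
grip_force: 0.0
```

>>> step_arm:
  delta_pos:
    - [0.52, -0.952, 0]
    - [0.52, -0.952, 0]
    - [0.52, -0.952, 0]
    - [0.52, -0.952, 0]
    - [0.52, -0.952, 0]
    - [0.52, -0.952, 0]
    - [0.52, -0.952, 0]
    - [0.52, -0.952, 0]
    - [0.52, -0.952, 0]
    - [0.52, -0.952, 0]
    - [0, 0, 0]
  turn: [-0.304, -0.304, -0.304, -0.304, -0.304, -0.304, -0.304, -0.304, -0.304, -0.304, 0]

```text
time: 3.2
ee_pos: [0.5591, -0.1172, 0.2799]
eef_rot: [0.635, 0.773, -0.001, 0.001]
ft_force: [-0.2, 0.1, 0.2]
width: 0.0006
grip_force: 0.0
```

```bash
python3 -c "
from h import *
c=snap('wrist','w1');s=read_state();print(s['time'],s['ee_pos'],s['eef_rot'],s['width'],s['joint_positions'],s['ft_force'])
print(towld(c,np.zeros(3)))
for P in((.566,-.147,.128),(.559,-.113,.1),(.6445,-.132,.1)):print(proj(c,P))
"
```

```text
3.25 [ 0.55874959 -0.11524237  0.27980655] [ 6.33688288e-01  7.73587950e-01 -8.74511561e-04  2.69782816e-04] 0.0003680460028284183 [-0.50059297  0.21289314  0.73737343  1.55345707 -0.14212725  1.43116559
  0.44355573] [ 0.2702101  -0.38795811 -0.2936223 ]
[ 0.54343645 -0.03492061  0.4407645 ]
[283.53266354 224.84474365]
[283.3483378  185.95360239]
[354.82020542 216.82918982]
```

View pics/w1.png

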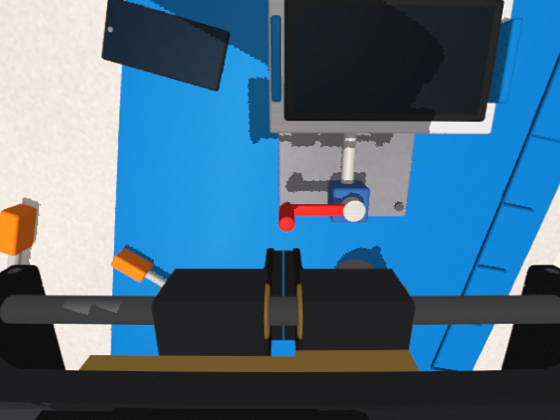

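>>> step_arm:
  delta_pos:
    - [0.05, -0.02, -0.875]
    - [0.05, 0, -0.875]
    - [0, 0, -0.875]
    - [0, 0, -0.875]
    - [0, 0, -0.875]
    - [0, 0, -0.875]
    - [0, 0, -0.875]
    - [0, 0, -0.875]
    - [0, 0, 0]
    - [0.04, -0.196, 0]
    - [0.04, -0.196, 0]
    - [0, 0, 0]
  turn: [0, 0, 0, 0, 0, 0, 0, 0, 0, 0, 0, 0]

```text
time: 4.45
ee_pos: [0.5642, -0.1238, 0.1064]
eef_rot: [0.632, 0.775, 0.001, 0.001]
ft_force: [0.5, 0.0, 0.4]
width: 0.0004
grip_force: 0.0
```

>>> step_arm:
  delta_pos:
    - [0.02, -0.098, 0]
    - [0.02, -0.098, 0]
    - [0, 0, 0]
  turn: [0, 0, 0]

```text
time: 4.75
ee_pos: [0.5645, -0.1279, 0.1053]
eef_rot: [0.632, 0.775, 0.0, 0.0]
ft_force: [0.7, -0.1, 0.4]
width: 0.0004
grip_force: 0.0
```

>>> step_arm:
  delta_pos:
    - [0.02, -0.098, 0]
    - [0.02, -0.098, 0]
    - [0, 0, 0]
  turn: [0, 0, 0]

```text
time: 5.05
ee_pos: [0.5655, -0.1329, 0.1051]
eef_rot: [0.632, 0.775, -0.0, 0.0]
ft_force: [-0.2, -0.6, -0.4]
width: 0.0006
grip_force: 0.0
```

```bash
cat > look.py <<'E'
from h import *
import sys
n=sys.argv[1]; c=snap('top','t'+n); W=cloud(c)
o=np.array([.615,.0155]); th=.2011; R=np.array([[np.cos(th),-np.sin(th)],[np.sin(th),np.cos(th)]])
L=(W[...,:2]-o)@R
m=(abs(L[...,0])<.08)&(abs(L[...,1])<.04)&(W[...,2]>.11)&(W[...,2]<.22)
z=np.median(W[m][:,2]);s=read_state()
I=cv2.cvtColor(c['image'],cv2.COLOR_RGB2HSV)
r=(I[...,1]>170)&((I[...,0]<6)|(I[...,0]>174))&(I[...,2]>80)&(abs(L[...,0]+.04)<.06)&(L[...,1]<-.12)&(L[...,1]>-.25)
Q=L[r&(W[...,2]<.1)&(W[...,2]>.07)]
d=Q-[0,-.15]; 
print(s['time'],'trayz',z.round(4),'ram',(z-.124).round(4),m.sum(),'tcp',s['ee_pos'].round(4),'local',(R.T@(s['ee_pos'][:2]-o)).round(4),'F',(s['ft_force']).round(1),'lever',np.median(np.arctan2(-d[:,1],-d[:,0])).round(3) if len(Q) else None,len(Q))
E
python3 look.py 1
```

```text
5.1 trayz 0.1708 ram 0.0468 2725 tcp [ 0.5655 -0.1327  0.1051] local [-0.0781 -0.1354] F [0.  0.8 0.2] lever None 0
```

>>> step_arm:
  delta_pos:
    - [0.02, -0.098, 0]
    - [0.02, -0.098, 0]
    - [0, 0, 0]
  turn: [0, 0, 0]

```text
time: 5.4
ee_pos: [0.5666, -0.1378, 0.1051]
eef_rot: [0.632, 0.775, -0.0, 0.0]
ft_force: [0.1, -0.0, -1.6]
width: 0.0006
grip_force: 0.1
```

>>> step_arm:
  delta_pos:
    - [0.02, -0.098, 0]
    - [0.02, -0.098, 0]
    - [0, 0, 0]
  turn: [0, 0, 0]

```text
time: 5.7
ee_pos: [0.5677, -0.1427, 0.1051]
eef_rot: [0.632, 0.775, 0.0, 0.0]
ft_force: [0.5, 0.5, -0.3]
width: 0.0006
grip_force: 0.4
```

>>> step_arm:
  delta_pos:
    - [0.02, -0.098, 0]
    - [0.02, -0.098, 0]
    - [0, 0, 0]
  turn: [0, 0, 0]

```text
time: 6.0
ee_pos: [0.5688, -0.1474, 0.1052]
eef_rot: [0.632, 0.775, 0.0, 0.0]
ft_force: [1.9, 1.3, 0.7]
width: 0.0006
grip_force: 0.9
```

```bash
python3 look.py 2
```

```text
6.05 trayz 0.1707 ram 0.0467 2722 tcp [ 0.5687 -0.1473  0.1052] local [-0.0779 -0.1503] F [1.1 1.1 0.5] lever None 0
```

```bash
cat > lev.py <<'E'
from h import *
import sys
n=sys.argv[1]; c=snap('wrist','wl'+n); W=cloud(c)
o=np.array([.615,.0155]); th=.2011; R=np.array([[np.cos(th),-np.sin(th)],[np.sin(th),np.cos(th)]])
L=(W[...,:2]-o)@R
I=cv2.cvtColor(c['image'],cv2.COLOR_RGB2HSV)
r=(I[...,1]>150)&((I[...,0]<7)|(I[...,0]>172))&(I[...,2]>60)&(abs(L[...,0]+.05)<.08)&(L[...,1]<-.08)&(L[...,1]>-.27)
Q=L[r];z=W[r][:,2];print(len(Q),np.nanpercentile(z,[0,25,50,75,100]).round(3))
b=(z<.09)&(z>.07)
if b.sum()>20:
    q=Q[b].astype(np.float32);v=cv2.fitLine(q,2,0,.01,.01).ravel();print('bar n',b.sum(),'angle',np.arctan(v[1]/v[0]).round(3),'mean',q.mean(0).round(4),'by mean',np.arctan2(-(q.mean(0)[1]+.15),-q.mean(0)[0]).round(3))
p=z>.12
if p.any():print('post n',p.sum(),Q[p].mean(0).round(4))
E
python3 lev.py 1
```

```text
1663 [0.073 0.079 0.08  0.08  0.154]
bar n 1617 angle 0.195 mean [-0.0342 -0.1564] by mean 0.184
post n 44 [-0.0771 -0.1503]
```

View pics/wl1.png

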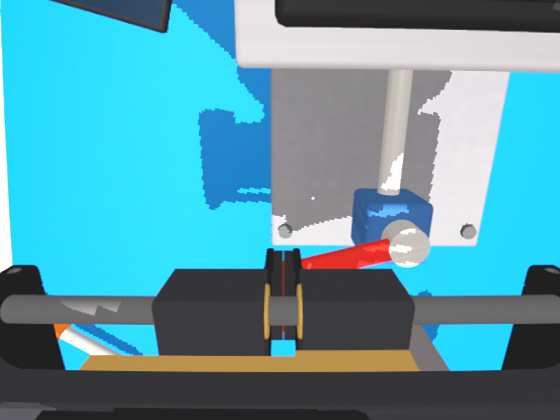

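The lever bar, from (305,262) to (390,248), has opened to about 0.19 rad. I'll go on in small steps.

>>> step_arm:
  delta_pos:
    - [0.03, -0.137, 0]
    - [0.03, -0.137, 0]
    - [0, 0, 0]
    - [0, 0, 0]
  turn: [0, 0, 0, 0]

```text
time: 6.5
ee_pos: [0.5697, -0.1545, 0.105]
eef_rot: [0.632, 0.775, -0.0, -0.0]
ft_force: [0.7, 1.4, 0.1]
width: 0.0002
grip_force: 0.3
```

```bash
python3 look.py 3; python3 lev.py 3
```

```text
6.55 trayz 0.1708 ram 0.0468 2726 tcp [ 0.5696 -0.1545  0.105 ] local [-0.0785 -0.1575] F [ 0.8  0.6 -0.8] lever None 0
1813 [0.073 0.079 0.08  0.08  0.128]
bar n 1774 angle 0.313 mean [-0.0345 -0.1608] by mean 0.303
post n 39 [-0.0774 -0.1562]
```

>>> step_arm:
  delta_pos:
    - [0.02, -0.098, 0]
    - [0, 0, 0]
    - [0, 0, 0]
    - [0, 0, 0]
  turn: [0, 0, 0, 0]

```text
time: 7.0
ee_pos: [0.5704, -0.1565, 0.105]
eef_rot: [0.632, 0.775, -0.0, 0.0]
ft_force: [-0.0, 1.3, -0.5]
width: 0.0006
grip_force: 0.5
```

```bash
python3 look.py 4; python3 lev.py 4
```

```text
7.05 trayz 0.1707 ram 0.0467 2715 tcp [ 0.5704 -0.1565  0.105 ] local [-0.0781 -0.1596] F [-0.3  1.7 -0.8] lever None 0
1861 [0.073 0.079 0.08  0.08  0.129]
bar n 1819 angle 0.347 mean [-0.0345 -0.162 ] by mean 0.334
post n 42 [-0.0771 -0.1575]
```

>>> step_arm:
  delta_pos:
    - [0.02, -0.098, 0]
    - [0, 0, 0]
    - [0, 0, 0]
    - [0, 0, 0]
  turn: [0, 0, 0, 0]

```text
time: 7.5
ee_pos: [0.5711, -0.1587, 0.1051]
eef_rot: [0.632, 0.775, 0.0, 0.0]
ft_force: [0.2, 1.2, 0.3]
width: 0.0002
grip_force: 1.1
```

```bash
python3 look.py 5; python3 lev.py 5
```

```text
7.55 trayz 0.1708 ram 0.0468 2717 tcp [ 0.5711 -0.1588  0.1051] local [-0.0778 -0.162 ] F [0.7 2.2 0.2] lever None 0
1890 [0.073 0.079 0.08  0.08  0.129]
bar n 1857 angle 0.382 mean [-0.0344 -0.1634] by mean 0.37
post n 33 [-0.0767 -0.1589]
```

>>> step_arm:
  delta_pos:
    - [0.016, -0.08, 0]
    - [0, 0, 0]
    - [0, 0, 0]
    - [0, 0, 0]
  turn: [0, 0, 0, 0]

```text
time: 8.0
ee_pos: [0.5715, -0.1608, 0.1051]
eef_rot: [0.632, 0.775, 0.0, 0.0]
ft_force: [1.2, 2.7, 0.6]
width: 0.0006
grip_force: 1.4
```

```bash
python3 look.py 6; python3 lev.py 6
```

```text
8.05 trayz 0.1698 ram 0.0458 2719 tcp [ 0.5714 -0.1608  0.1052] local [-0.0779 -0.1641] F [ 1.6  2.9 -0.5] lever None 0
1925 [0.073 0.079 0.08  0.08  0.129]
bar n 1896 angle 0.414 mean [-0.0343 -0.1646] by mean 0.402
post n 29 [-0.077  -0.1597]
```

>>> step_arm:
  delta_pos:
    - [0.016, -0.08, 0]
    - [0, 0, 0]
    - [0, 0, 0]
    - [0, 0, 0]
  turn: [0, 0, 0, 0]

```text
time: 8.5
ee_pos: [0.5717, -0.1629, 0.1051]
eef_rot: [0.632, 0.775, -0.0, 0.0]
ft_force: [1.6, 3.5, -0.4]
width: 0.0003
grip_force: 1.4
```

```bash
python3 look.py 7; python3 lev.py 7
```

```text
8.55 trayz 0.1658 ram 0.0418 2697 tcp [ 0.5717 -0.1629  0.1051] local [-0.078  -0.1662] F [1.7 2.2 0.8] lever None 0
1965 [0.073 0.079 0.08  0.08  0.129]
bar n 1931 angle 0.441 mean [-0.0343 -0.1659] by mean 0.435
post n 34 [-0.0771 -0.1627]
```

Sinking slowly; hold here.

>>> step_arm:
  delta_pos:
    - [0, 0, 0]
    - [0, 0, 0]
    - [0, 0, 0]
    - [0, 0, 0]
    - [0, 0, 0]
  turn: [0, 0, 0, 0, 0]

```text
time: 9.1
ee_pos: [0.5718, -0.1629, 0.1051]
eef_rot: [0.632, 0.775, -0.0, 0.0]
ft_force: [1.9, 3.0, 0.9]
width: 0.0003
grip_force: 1.1
```

```bash
python3 look.py 8
```

```text
9.15 trayz 0.1588 ram 0.0348 2656 tcp [ 0.5717 -0.1629  0.1051] local [-0.0781 -0.1662] F [-0.   2.4  0.6] lever None 0
```

>>> step_arm:
  delta_pos:
    - [0, 0, 0]
    - [0, 0, 0]
    - [0, 0, 0]
    - [0, 0, 0]
    - [0, 0, 0]
    - [0, 0, 0]
    - [0, 0, 0]
    - [0, 0, 0]
    - [0, 0, 0]
    - [0, 0, 0]
  turn: [0, 0, 0, 0, 0, 0, 0, 0, 0, 0]

```text
time: 10.15
ee_pos: [0.5718, -0.1629, 0.1051]
eef_rot: [0.632, 0.775, -0.0, 0.0]
ft_force: [0.6, 1.7, 0.8]
width: 0.0002
grip_force: 0.7
```

```bash
python3 look.py 9
```

```text
10.2 trayz 0.1465 ram 0.0225 2616 tcp [ 0.5717 -0.1629  0.1051] local [-0.078  -0.1662] F [ 0.4  1.1 -0. ] lever None 0
```

Steady at about 12 mm/s. While it finishes sinking I'll hop over to the far side of the post.

>>> step_arm:
  delta_pos:
    - [0, 0.04, 0.2]
    - [0, 0, 0.8]
    - [0, 0, 0.8]
    - [0.27, -0.4, 0.2]
    - [0.27, -0.4, 0]
    - [0.27, -0.4, 0]
    - [0.27, -0.4, 0]
    - [0, 0, 0]
    - [0, 0, 0]
    - [0, 0, 0]
    - [0, 0, 0]
  turn: [0, 0, 0, 1, 1, 1, 1, 0, 0, 0, 0]

```text
time: 11.3
ee_pos: [0.5987, -0.2011, 0.1551]
eef_rot: [0.43, 0.903, 0.0, -0.0]
ft_force: [0.7, 0.2, -0.2]
width: 0.0007
grip_force: 0.0
```

>>> step_arm:
  delta_pos:
    - [0, 0, 0]
    - [0, 0, 0]
    - [0, 0, 0]
    - [0, 0, 0]
    - [0, 0, 0]
    - [0, 0, 0]
    - [0, 0, 0]
    - [0, 0, 0]
    - [0, 0, 0]
    - [0, 0, 0]
  turn: [0, 0, 0, 0, 0, 0, 0, 0, 0, 0]

```text
time: 12.3
ee_pos: [0.5988, -0.2018, 0.1551]
eef_rot: [0.43, 0.903, 0.0, 0.0]
ft_force: [-0.5, -0.5, 0.6]
width: 0.0005
grip_force: 0.0
```

```bash
python3 look.py 10; python3 lev.py 10
```

```text
12.35 trayz 0.1222 ram -0.0018 2493 tcp [ 0.5988 -0.2018  0.1551] local [-0.0593 -0.2097] F [0.2 0.4 0.7] lever 0.48 84
2350 [0.073 0.079 0.08  0.12  0.129]
bar n 1528 angle 0.433 mean [-0.0379 -0.1685] by mean 0.455
post n 592 [-0.0696 -0.1847]
```

>>> step_arm:
  delta_pos:
    - [0, 0, -0.6]
    - [0, 0, -0.6]
    - [0, 0, -0.6]
    - [0, 0, 0]
    - [-0.1, 0.175, 0]
    - [-0.1, 0.175, 0]
    - [-0.1, 0.175, 0]
    - [-0.1, 0.175, 0]
    - [-0.1, 0.175, 0]
    - [-0.1, 0.175, 0]
    - [-0.1, 0.175, 0]
    - [0, 0, 0]
  turn: [0, 0, 0, 0, 0, 0, 0, 0, 0, 0, 0, 0]

```text
time: 13.6
ee_pos: [0.5815, -0.1704, 0.1107]
eef_rot: [0.429, 0.903, 0.001, 0.0]
ft_force: [0.5, -2.3, 0.7]
width: 0.0006
grip_force: 0.9
```

```bash
python3 look.py 11; python3 lev.py 11
```

```text
13.65 trayz 0.1144 ram -0.0096 2410 tcp [ 0.5815 -0.1705  0.1107] local [-0.0699 -0.1755] F [ 0.7 -1.3  1.9] lever 0.193 1
3516 [0.073 0.08  0.081 0.124 0.129]
bar n 2038 angle 0.049 mean [-0.0429 -0.1524] by mean 0.055
post n 977 [-0.0779 -0.1566]
```

```bash
cat > tr.py <<'E'
from h import *
import sys
o=np.array([.615,.0155]); th=.2011; R=np.array([[np.cos(th),-np.sin(th)],[np.sin(th),np.cos(th)]])
for f in sys.argv[1:]:
    c=load(f) if f!='new' else snap('top','tnew'); W=cloud(c);L=(W[...,:2]-o)@R;z=W[...,2]
    g=lambda x0,x1,y0,y1:(lambda a:(np.median(a).round(4),a.std().round(4),len(a)))(z[(L[...,0]>x0)&(L[...,0]<x1)&(L[...,1]>y0)&(L[...,1]<y1)&(z>.03)])
    print(f,'arm',g(-.004,.004,.08,.13),'tablet',g(-.07,.07,-.035,.035),'rim',g(-.07,.07,.047,.053),'cheek-',g(-.02,-.012,.105,.135),'valve cap',g(-.01,.01,-.16,-.14))
E
python3 tr.py t1 t10 t11 new
```

```text
t1 arm (np.float64(0.1549), np.float64(0.0175), 100) tablet (np.float64(0.1709), np.float64(0.002), 2081) rim (np.float64(0.161), np.float64(0.0018), 172) cheek- (np.float64(0.0826), np.float64(0.0165), 78) valve cap (np.float64(nan), np.float64(nan), 0)
t10 arm (np.float64(0.1065), np.float64(0.0123), 81) tablet (np.float64(0.1223), np.float64(0.0021), 1908) rim (np.float64(0.1132), np.float64(0.002), 162) cheek- (np.float64(0.0826), np.float64(0.0162), 77) valve cap (np.float64(0.2641), np.float64(0.0917), 182)
t11 arm (np.float64(0.0984), np.float64(0.0059), 77) tablet (np.float64(0.1143), np.float64(0.0022), 1878) rim (np.float64(0.1051), np.float64(0.0022), 159) cheek- (np.float64(0.0822), np.float64(0.0178), 83) valve cap (np.float64(0.2222), np.float64(0.0569), 110)
new arm (np.float64(0.0986), np.float64(0.0046), 76) tablet (np.float64(0.1146), np.float64(0.0022), 1881) rim (np.float64(0.1047), np.float64(0.0023), 159) cheek- (np.float64(0.0818), np.float64(0.0173), 77) valve cap (np.float64(0.2215), np.float64(0.0572), 111)
  return _methods._mean(a, axis=axis, dtype=dtype,
  ret = ret.dtype.type(ret / rcount)
  ret = _var(a, axis=axis, dtype=dtype, out=out, ddof=ddof,
  arrmean = um.true_divide(arrmean, div, out=arrmean,
  ret = ret.dtype.type(ret / rcount)
```

```bash
cat > tr2.py <<'E'
from h import *
o=np.array([.615,.0155]); th=.2011; R=np.array([[np.cos(th),-np.sin(th)],[np.sin(th),np.cos(th)]])
snap('side','s11')
for f in('wl11','s11','tnew'):
    c=load(f);W=cloud(c);L=(W[...,:2]-o)@R;z=W[...,2]
    for n,(x0,x1,y0,y1,lo,hi) in dict(tablet=(-.07,.07,-.035,.035,.09,.14),armfar=(-.006,.006,.065,.14,.09,.11),armnear=(-.006,.006,-.12,-.06,.08,.11),bar=(-.06,-.02,-.157,-.143,.07,.09),plate=(-.08,.08,-.17,-.06,.005,.02),cheek=(-.022,-.01,.1,.14,.079,.09),cap=(-.008,.008,-.158,-.142,.085,.13)).items():
        a=z[(L[...,0]>x0)&(L[...,0]<x1)&(L[...,1]>y0)&(L[...,1]<y1)&(z>lo)&(z<hi)]
        if len(a)>5:print(f,n,np.percentile(a,[10,50,90]).round(4),len(a))
E
python3 tr2.py
```

```text
wl11 tablet [0.1135 0.1144 0.1153] 6967
wl11 bar [0.0777 0.0797 0.0805] 1036
wl11 plate [0.01   0.0109 0.0118] 18470
s11 tablet [0.1122 0.1137 0.1152] 319
s11 armfar [0.0933 0.0975 0.0998] 98
s11 plate [0.0089 0.0107 0.0129] 749
s11 cheek [0.0819 0.0843 0.0855] 40
tnew tablet [0.1117 0.1146 0.1173] 1881
tnew armfar [0.0942 0.0981 0.1003] 175
tnew plate [0.008  0.0112 0.0143] 1732
tnew cheek [0.0808 0.0843 0.0868] 80
```

Arm height minus cheek height is 13.5 mm, against 14 expected when down, so the tray is fully down. Now I'll finish shutting the lever.

>>> step_arm:
  delta_pos:
    - [-0.05, 0.12, 0]
    - [-0.04, 0.12, 0]
    - [-0.02, 0.08, 0]
    - [0, 0, 0]
  turn: [0, 0, 0, 0]

```text
time: 14.2
ee_pos: [0.5789, -0.1638, 0.1103]
eef_rot: [0.43, 0.903, -0.0, 0.001]
ft_force: [2.6, -3.6, 0.2]
width: 0.0002
grip_force: 2.2
```

```bash
python3 lev.py 12;python3 -c "
from h import *
c=load('wl12');W=cloud(c)
s=read_state();print(s['ee_pos'],s['ft_force'],s['joint_positions'])"
```

```text
3472 [0.057 0.08  0.081 0.124 0.129]
bar n 1987 angle -0.046 mean [-0.0431 -0.1481] by mean -0.044
post n 985 [-0.0785 -0.149 ]
[ 0.57893316 -0.16376503  0.11034228] [ 3.162342   -3.04717624  0.9821301 ] [-0.28322819  0.40992064  0.60622644  1.68989007 -0.25440464  1.12023619
  1.07778664]
```

>>> step_arm:
  delta_pos:
    - [-0.02, 0.1, 0]
    - [0, 0.08, 0]
    - [0, 0, 0]
  turn: [0, 0, 0]

```text
time: 14.55
ee_pos: [0.5788, -0.1615, 0.1106]
eef_rot: [0.431, 0.903, -0.001, 0.002]
ft_force: [6.3, -10.7, -2.8]
width: 0.0005
grip_force: 5.4
```

```bash
python3 lev.py 13;python3 -c "
from h import *
c=load('wl13');s=read_state();print(s['ee_pos'],s['ft_force'])"
```

```text
3475 [0.049 0.08  0.081 0.124 0.129]
bar n 1976 angle -0.06 mean [-0.0433 -0.1474] by mean -0.061
post n 987 [-0.0784 -0.1478]
[ 0.57882304 -0.16155509  0.11065947] [  7.77722446 -10.32505946  -2.89125041]
```

The push is at 13 N against the stop, so the lever is shut. Now over to the pin.

>>> step_arm:
  delta_pos:
    - [0.05, -0.3, 0]
    - [0.05, -0.2, 0.3]
    - [0, 0, 1]
    - [0, 0, 1]
    - [-0.2, -0.1, 0.8]
    - [0, 0, 0.4]
  turn: [0, 0, 0, 0, 0, 0]

```text
time: 15.2
ee_pos: [0.5755, -0.1743, 0.1997]
eef_rot: [0.43, 0.903, 0.0, 0.001]
ft_force: [0.6, -0.7, -0.0]
width: 0.0003
grip_force: 0.0
```

>>> step_arm:
  delta_pos:
    - [-0.85, -0.47, 0]
    - [-0.85, -0.47, 0]
    - [-0.85, -0.47, 0]
    - [-0.85, -0.47, 0]
    - [-0.85, -0.47, 0]
    - [-0.85, -0.47, 0]
    - [-0.85, -0.47, 0]
    - [-0.85, -0.47, 0]
    - [-0.85, -0.47, 0]
    - [-0.85, -0.45, 0]
    - [0, 0, 0]
  turn: [0.4, 0.4, 0.4, 0.4, 0.4, 0.4, 0.4, 0.4, 0.4, 0.23, 0]
  grip: 0

```text
time: 16.3
ee_pos: [0.3604, -0.2921, 0.1975]
eef_rot: [0.214, 0.977, 0.001, -0.0]
ft_force: [-0.1, -0.1, -0.9]
width: 0.0803
grip_force: 0.0
```

```bash
cat > pin.py <<'E'
from h import *
import sys
f=sys.argv[1]
c=snap('wrist',f);W=cloud(c);z=W[...,2];I=cv2.cvtColor(c['image'],cv2.COLOR_RGB2HSV)
s=read_state();print(s['time'],s['ee_pos'],s['eef_rot'],s['joint_positions'].round(2))
m=((I[...,0]<14)|(I[...,0]>172))&(I[...,1]>150)&(z>.022)&(z<.035)&(W[...,0]>.3)&(W[...,1]<-.2)
P=W[m];print(len(P),cv2.minAreaRect(P[:,:2].astype(np.float32)),np.median(P[:,2]),P.mean(0))
m=(z>.012)&(z<.03)&(W[...,0]>.37)&(W[...,0]<.47)&(W[...,1]<-.27)&(W[...,1]>-.36)&(I[...,1]<80)
P=W[m];print(len(P),cv2.minAreaRect(P[:,:2].astype(np.float32)),np.median(P[:,2]),'line',cv2.fitLine(P[:,:2].astype(np.float32),2,0,.01,.01).ravel())
E
python3 pin.py wp1
```

```text
16.35 [ 0.36202716 -0.29101376  0.1975585 ] [ 2.13764982e-01  9.76884899e-01  6.52041223e-04 -4.47043601e-05] [-0.15 -0.05  0.72  1.93  0.03  1.25  1.7 ]
800 ((0.36484840512275696, -0.2929050326347351), (0.01834646239876747, 0.049112629145383835), 65.73164367675781) 0.02872229911748017 [ 0.36364169 -0.29219574  0.02855479]
537 ((0.41888585686683655, -0.31691238284111023), (0.01370647456496954, 0.08248675614595413), 69.97808074951172) 0.018626324823756257 line [ 0.9224416  -0.38613665  0.4201316  -0.3172913 ]
```

View pics/wp1.png

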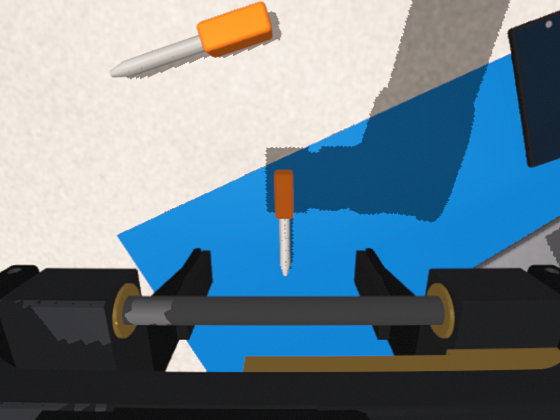

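The pin head at (284,193) and nose at (285,275) are lined up with the tool. Descending to grip.

>>> step_arm:
  delta_pos:
    - [0.1, -0.07, -0.9]
    - [0, 0, -0.9]
    - [0, 0, -0.9]
    - [0, 0, -0.9]
    - [0, 0, -0.9]
    - [0, 0, -0.9]
    - [0, 0, -0.9]
    - [0, 0, -0.6]
    - [0, 0, -0.36]
    - [0, 0, 0]
  turn: [0.2, 0, 0, 0, 0, 0, 0, 0, 0, 0]

```text
time: 17.35
ee_pos: [0.3653, -0.2917, 0.0151]
eef_rot: [0.201, 0.98, 0.0, -0.001]
ft_force: [0.2, -0.4, 1.1]
width: 0.0873
grip_force: 0.0
```

>>> step_arm:
  delta_pos:
    - [0, 0, 0]
    - [0, 0, 0]
    - [0, 0, 0]
    - [0, 0, 0]
    - [0, 0, 0]
    - [0, 0, 0]
    - [0, 0, 0]
    - [0, 0, 0]
  turn: [0, 0, 0, 0, 0, 0, 0, 0]
  grip: 1
  newtons: 40

```text
time: 18.15
ee_pos: [0.3655, -0.2924, 0.0161]
eef_rot: [0.201, 0.98, 0.0, 0.0]
ft_force: [1.0, 0.0, -0.4]
width: 0.031
grip_force: 0.0
```

>>> step_arm:
  delta_pos:
    - [0, 0, 0]
    - [0, 0, 0]
    - [0, 0, 0]
    - [0, 0, 0]
    - [0, 0, 0]
  turn: [0, 0, 0, 0, 0]

```text
time: 18.65
ee_pos: [0.3655, -0.2925, 0.0161]
eef_rot: [0.201, 0.98, 0.0, 0.0]
ft_force: [-0.4, -0.4, 0.0]
width: 0.0193
grip_force: 40.0
```

>>> step_arm:
  delta_pos:
    - [0, 0, 0.3]
    - [0, 0, 0.8]
    - [0, 0, 0.9]
    - [0, 0, 0.9]
    - [0, 0, 0.9]
    - [0, 0, 0.9]
    - [0, 0, 0.7]
  turn: [0, 0, 0, 0, 0, 0, 0]

```text
time: 19.35
ee_pos: [0.3655, -0.2926, 0.1527]
eef_rot: [0.201, 0.98, 0.0, 0.001]
ft_force: [1.5, -0.2, -1.5]
width: 0.0197
grip_force: 40.0
```

>>> step_arm:
  delta_pos:
    - [0.147, 0.979, 0.2]
    - [0.147, 0.979, 0.2]
    - [0.147, 0.979, 0.2]
    - [0.147, 0.979, 0.2]
    - [0.147, 0.979, 0]
    - [0.147, 0.979, 0]
    - [0.147, 0.979, 0]
    - [0.147, 0.979, 0]
  turn: [0.31, 0.31, 0.31, 0.31, 0.31, 0.31, 0.31, 0.31]

```text
time: 20.15
ee_pos: [0.3947, -0.0958, 0.1715]
eef_rot: [0.053, 0.999, 0.0, 0.0]
ft_force: [0.4, 0.6, -2.0]
width: 0.0196
grip_force: 40.0
```

>>> step_arm:
  delta_pos:
    - [0.147, 0.979, 0]
    - [0.147, 0.979, 0]
    - [0.147, 0.979, 0]
    - [0.147, 0.979, 0]
    - [0.147, 0.979, 0]
    - [0.147, 0.979, 0]
    - [0.147, 0.979, 0]
    - [0.147, 0.979, 0]
    - [0, 0, 0]
    - [0, 0, 0]
  turn: [0.31, 0.31, 0.31, 0.31, 0.31, 0.31, 0.31, 0.31, 0, 0]

```text
time: 21.15
ee_pos: [0.4244, 0.0999, 0.1708]
eef_rot: [-0.096, 0.995, -0.0, -0.0]
ft_force: [0.5, -0.7, -2.4]
width: 0.0197
grip_force: 40.0
```

```bash
python3 -c "
from h import *
c=snap('wrist','wc1');t=snap('top','tc1')
s=read_state();e=s['ee_pos'];print(s['time'],e,s['eef_rot'],s['width'],s['joint_positions'].round(2))
a=cv2.imread('pics/wc1.png');b=cv2.imread('pics/tc1.png')
cv2.imwrite('pics/cc1.png',np.hstack([cv2.resize(a,(500,375)),cv2.resize(b[90:215,185:285],(300,375),interpolation=2)]))
"
```

```text
21.25 [0.4243766  0.0987358  0.17094917] [-9.48253938e-02  9.95493893e-01 -1.40518328e-04 -1.85359600e-04] 0.019694072907087853 [-0.59 -0.06  0.25  2.01  0.02  1.19  1.41]
```

View pics/cc1.png

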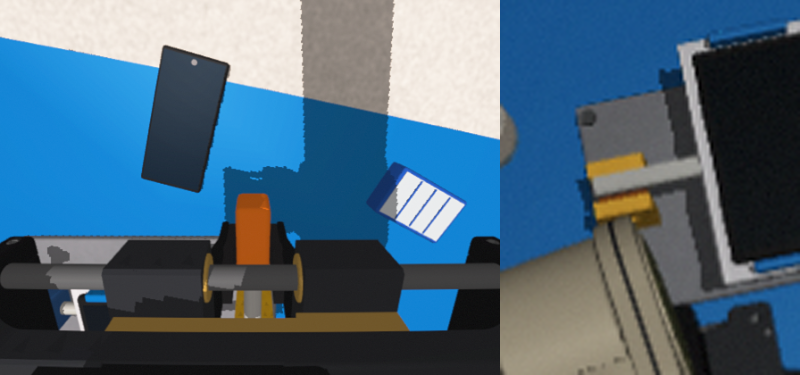

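```bash
cat > cl.py <<'E'
from h import *
o=np.array([.615,.0155]); th=.2011; R=np.array([[np.cos(th),-np.sin(th)],[np.sin(th),np.cos(th)]])
for f in('top0','t11','tnew','t10','s11'):
    c=load(f);W=cloud(c);L=(W[...,:2]-o)@R;z=W[...,2];I=cv2.cvtColor(c['image'],cv2.COLOR_RGB2HSV)
    ye=(I[...,0]>17)&(I[...,0]<32)&(I[...,1]>140)&(abs(L[...,0])<.05)&(abs(L[...,1]-.12)<.05)&(I[...,2]>170)
    v,u=np.nonzero(ye);Q=np.array([R.T@(pz(c,a,b,.086)[:2]-o) for a,b in zip(u,v)])
    print(f,len(Q),'x',np.percentile(Q[:,0],[1,99]).round(4),'y',np.percentile(Q[:,1],[2,98]).round(4))
    if f!='top0':
        n=Q[Q[:,0]<-.004];print('  near cheek x',np.percentile(n[:,0],[2,50,98]).round(4),'y',np.percentile(n[:,1],[2,50,98]).round(4))
    zz=(.14,.16) if f=='top0' else (.092,.104)
    a=(z>zz[0])&(z<zz[1])&(abs(L[...,0])<.02)&(L[...,1]>.065)&(L[...,1]<.15)&(I[...,1]<60)
    if a.sum()>20:
        q=L[a].astype(np.float32);r=cv2.minAreaRect(q);l=cv2.fitLine(q,2,0,.01,.01).ravel();print('  arm',r,'line ang',np.arctan(-l[0]/l[1]),'x at y=.12',l[2]+(.12-l[3])*l[0]/l[1],'ymax',np.percentile(q[:,1],99))
c=load('wl13');W=cloud(c);L=(W[...,:2]-o)@R;z=W[...,2];m=(z>.105)&(z<.12)&(abs(L[...,0])<.12)&(abs(L[...,1])<.08)
for f in('wl1','wl13','tnew'):
    c=load(f);W=cloud(c);L=(W[...,:2]-o)@R;z=W[...,2];lo,hi=(.15,.18) if f=='wl1' else(.1,.12)
    m=(z>lo)&(z<hi)&(abs(L[...,0])<.12)&(abs(L[...,1])<.08);print(f,'tray',cv2.minAreaRect(L[m].astype(np.float32)))
E
python3 cl.py
```

```text
top0 69 x [-0.0174 -0.009 ] y [0.0991 0.1389]
  arm ((0.0020416835322976112, 0.10118144750595093), (0.07202392816543579, 0.015694130212068558), 89.74549102783203) line ang -0.017740326 x at y=.12 0.0016677843 ymax 0.1364451
t11 153 x [-0.0186  0.0234] y [0.099  0.1395]
  near cheek x [-0.0186 -0.0138 -0.009 ] y [0.0991 0.1187 0.1393]
  arm ((0.0019824402406811714, 0.101138636469841), (0.07228127121925354, 0.015148159116506577), 89.23951721191406) line ang -0.0072446624 x at y=.12 0.0016401974 ymax 0.13625738
tnew 152 x [-0.0186  0.0234] y [0.099  0.1395]
  near cheek x [-0.0186 -0.0137 -0.009 ] y [0.0991 0.1192 0.1393]
  arm ((0.0015353751368820667, 0.10138252377510071), (0.07200316339731216, 0.014839655719697475), 89.89383697509766) line ang -0.0055182735 x at y=.12 0.001521939 ymax 0.13682038
t10 138 x [-0.0187  0.0234] y [0.0993 0.1396]
  near cheek x [-0.0186 -0.0137 -0.009 ] y [0.0991 0.1192 0.1393]
  arm ((0.0017234664410352707, 0.10202217102050781), (0.07189853489398956, 0.014697598293423653), 89.98001098632812) line ang -0.09888763 x at y=.12 0.0017237983 ymax 0.13783123
s11 47 x [-0.0171  0.0221] y [0.0982 0.1352]
  near cheek x [-0.017  -0.0135 -0.0097] y [0.0987 0.1172 0.1355]
  arm ((0.0016528991982340813, 0.10064917802810669), (0.07013112306594849, 0.014004968106746674), 89.18527221679688) line ang 0.0024987021 x at y=.12 0.0007375097 ymax 0.13437335
wl1 tray ((-0.040568482130765915, -0.045984186232089996), (0.018140612170100212, 0.10337767750024796), 89.0850830078125)
wl13 tray ((-0.024824894964694977, -0.024728840216994286), (0.0601387694478035, 0.13512708246707916), 89.68472290039062)
tnew tray ((0.0023886635899543762, 0.010657880455255508), (0.1336776614189148, 0.18973635137081146), 89.59854125976562)
```

>>> step_arm:
  delta_pos:
    - [0, 0.03, -0.8]
    - [0, 0, -0.9]
    - [0, 0, -0.9]
    - [0, 0, -0.9]
    - [0, 0, -0.6]
    - [0, 0, -0.3]
    - [0.4, 0.078, 0]
    - [0.4, 0.078, 0]
    - [0.3, 0.058, 0]
    - [0, 0, 0]
    - [0, 0, 0]
  turn: [0.04, 0, 0, 0, 0, 0, 0, 0, 0, 0, 0]

```text
time: 22.35
ee_pos: [0.4521, 0.1053, 0.0613]
eef_rot: [-0.097, 0.995, 0.0, 0.0]
ft_force: [-0.1, -0.0, -1.1]
width: 0.0194
grip_force: 40.0
```

```bash
python3 -c "
from h import *
c=snap('side','sc2');t=snap('top','tc2');w=snap('wrist','wc2')
s=read_state();e=s['ee_pos'];print(s['time'],e,s['eef_rot'],s['ft_force'])
d=np.array([.5932,.1327])-e[:2];print(d@[.981,.194],d@[-.194,.981])
H=[.5932,.1327,.06];T=e+[.981*.099,.194*.099,-.001]
print('hole',proj(c,H),'tip',proj(c,T),'top',proj(t,H),proj(t,T))
b=cv2.imread('pics/sc2.png');a=cv2.imread('pics/tc2.png')
cv2.imwrite('pics/cc2.png',np.hstack([cv2.resize(b[130:230,260:380],(480,400),interpolation=2),cv2.resize(a[130:190,190:235],(300,400),interpolation=2)]))
"
```

```text
22.5 [0.45162109 0.10524326 0.06114958] [-9.75540504e-02  9.95230223e-01  8.89422066e-05 -5.18321507e-05] [ 0.07411802 -0.59317513 -1.65356274]
0.14421551516344255 -0.0005312414726289375
hole [326.66928791 180.63937486] tip [311.25945072 183.68682953] top [225.51663781 153.83399905] [228.82027871 172.43170535]
```

View pics/cc2.png

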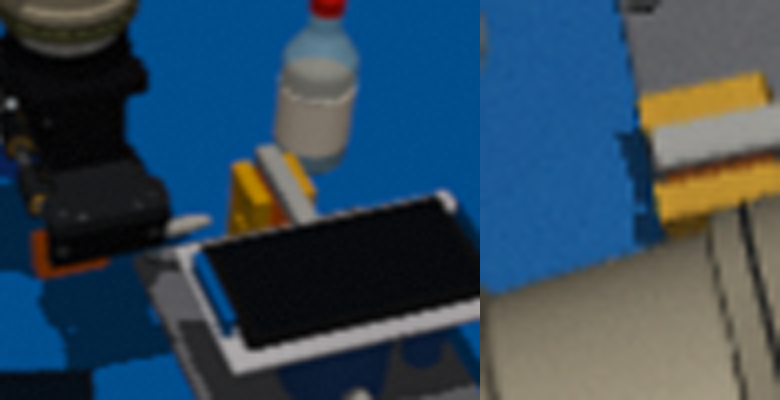

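The pin nose at (312,184) in the side view matches its predicted position, in line with the hole. Inserting.

>>> step_arm:
  delta_pos:
    - [0.29, 0.058, 0]
    - [0.29, 0.058, 0]
    - [0.29, 0.058, 0]
    - [0.29, 0.058, 0]
    - [0.2, 0.04, 0]
    - [0.2, 0.04, 0]
  turn: [0, 0, 0, 0, 0, 0]

```text
time: 23.1
ee_pos: [0.4913, 0.1131, 0.0609]
eef_rot: [-0.098, 0.995, -0.0, -0.0]
ft_force: [-0.3, 0.7, -1.5]
width: 0.0195
grip_force: 40.0
```

>>> step_arm:
  delta_pos:
    - [0.2, 0.04, 0]
    - [0.2, 0.04, 0]
    - [0.2, 0.04, 0]
    - [0, 0, 0]
  turn: [0, 0, 0, 0]

```text
time: 23.5
ee_pos: [0.5065, 0.1162, 0.0611]
eef_rot: [-0.098, 0.995, 0.0, 0.0]
ft_force: [0.1, -0.2, -1.4]
width: 0.0196
grip_force: 40.0
```

>>> step_arm:
  delta_pos:
    - [0.2, 0.04, 0]
    - [0.2, 0.04, 0]
    - [0.2, 0.04, 0]
    - [0.2, 0.04, 0]
    - [0.2, 0.04, 0]
    - [0.2, 0.04, 0]
    - [0, 0, 0]
  turn: [0, 0, 0, 0, 0, 0, 0]

```text
time: 24.2
ee_pos: [0.5365, 0.1222, 0.0611]
eef_rot: [-0.098, 0.995, 0.0, 0.0]
ft_force: [-0.4, 0.5, -1.1]
width: 0.0196
grip_force: 40.0
```

>>> step_arm:
  delta_pos:
    - [0.1, 0.02, 0]
    - [0.1, 0.02, 0]
    - [0.1, 0.02, 0]
    - [0, 0, 0]
  turn: [0, 0, 0, 0]

```text
time: 24.6
ee_pos: [0.5436, 0.1237, 0.0611]
eef_rot: [-0.098, 0.995, 0.0, 0.0]
ft_force: [0.1, 0.7, -1.2]
width: 0.0193
grip_force: 40.0
```

>>> step_arm:
  delta_pos:
    - [0.08, 0.016, 0]
    - [0.08, 0.016, 0]
    - [0, 0, 0]
  turn: [0, 0, 0]

```text
time: 24.9
ee_pos: [0.5476, 0.1244, 0.0611]
eef_rot: [-0.098, 0.995, 0.0, 0.0]
ft_force: [0.8, 0.3, -2.2]
width: 0.0195
grip_force: 40.0
```

>>> step_arm:
  delta_pos:
    - [0.08, 0.016, 0]
    - [0, 0, 0]
  turn: [0, 0]

```text
time: 25.1
ee_pos: [0.5484, 0.1245, 0.0607]
eef_rot: [-0.098, 0.995, -0.0, -0.001]
ft_force: [-3.5, -1.0, 0.7]
width: 0.0195
grip_force: 40.0
```

>>> step_arm:
  delta_pos:
    - [0.08, 0.016, 0]
    - [0, 0, 0]
  turn: [0, 0]

```text
time: 25.3
ee_pos: [0.5484, 0.1245, 0.0602]
eef_rot: [-0.098, 0.995, -0.0, -0.003]
ft_force: [-13.5, -3.0, 5.4]
width: 0.0198
grip_force: 40.0
```

>>> step_arm:
  delta_pos:
    - [0.06, 0.012, 0]
    - [0, 0, 0]
  turn: [0, 0]

```text
time: 25.5
ee_pos: [0.5484, 0.1245, 0.0599]
eef_rot: [-0.098, 0.995, -0.0, -0.005]
ft_force: [-20.7, -4.5, 9.3]
width: 0.0198
grip_force: 40.0
```

>>> step_arm:
  delta_pos:
    - [-0.1, -0.02, 0]
    - [-0.09, -0.018, -0.06]
    - [0, 0, 0]
  turn: [0, 0, 0]

```text
time: 25.8
ee_pos: [0.5483, 0.1246, 0.0596]
eef_rot: [-0.098, 0.995, 0.0, 0.0]
ft_force: [-0.4, -0.4, -1.8]
width: 0.0199
grip_force: 40.0
```

>>> step_arm:
  delta_pos:
    - [0, 0, 0]
    - [0, 0, 0]
    - [0, 0, 0]
    - [0, 0, 0]
    - [0, 0, 0]
    - [0, 0, 0]
    - [0, 0, 0]
  turn: [0, 0, 0, 0, 0, 0, 0]
  grip: 0.4

```text
time: 26.5
ee_pos: [0.5481, 0.1246, 0.0596]
eef_rot: [-0.098, 0.995, 0.0, 0.0]
ft_force: [-0.2, 0.5, 0.6]
width: 0.0515
grip_force: 0.0
```

>>> step_arm:
  delta_pos:
    - [0, 0, 0.3]
    - [0, 0, 0.8]
    - [0, 0, 1]
    - [0, 0, 1]
    - [0, 0, 1]
    - [-0.8, -0.2, 1]
    - [-0.9, -0.5, 0.5]
    - [-0.9, -0.9, 0]
    - [-0.5, -0.9, 0]
    - [0, -0.9, 0]
    - [0, -0.9, 0]
    - [0, 0, 0]
  turn: [0, 0, 0, 0, 0, 0, 0, 0, 0, 0, 0, 0]

```text
time: 27.7
ee_pos: [0.4706, 0.0139, 0.2004]
eef_rot: [-0.095, 0.995, -0.0, 0.001]
ft_force: [0.9, 0.0, 0.1]
width: 0.0522
grip_force: 0.0
```

```bash
python3 look.py 20; python3 -c "
from h import *
c=snap('side','sf')
a=cv2.imread('pics/tt.png') if 0 else cv2.imread('pics/t20.png');b=cv2.imread('pics/sf.png')
cv2.imwrite('pics/fin.png',np.hstack([cv2.resize(b[120:290,260:430],(400,400),interpolation=2),cv2.resize(a[90:210,200:360],(400,300),interpolation=2) if 0 else cv2.resize(a[70:220,200:350],(400,400),interpolation=2)]))
"
```

```text
27.75 trayz 0.1145 ram -0.0095 1037 tcp [0.4707 0.0158 0.2003] local [-0.1414  0.0292] F [0.9 0.3 0.5] lever -0.014 122
```

View pics/fin.png

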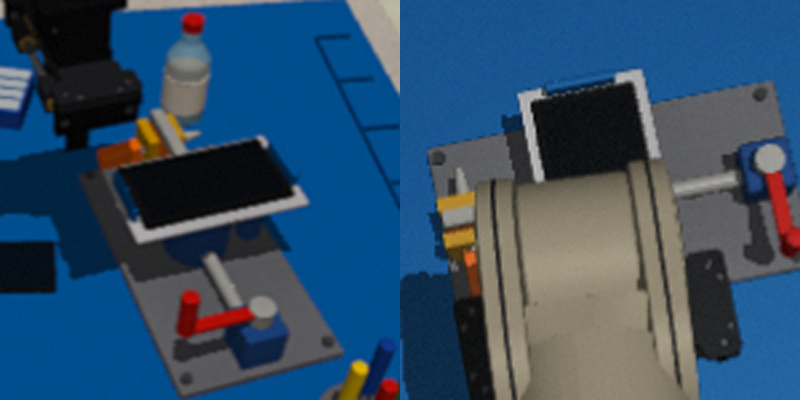

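The nose shows past the far cheek (top crop 460,180; side crop 190,135) and the head sits against the near cheek. The lever is shut, the tray is down and the gripper is clear.

```bash
python3 -c "
from bench import *
print(close_job())"
```

```text
the job is handed in; nothing more can be done
None
```

I handed the job in at about 28 s: the tray sank at about 12 mm/s until fully down, the lever is pushed shut against its stop, and the pin is through the clevis up to its head and released; no verdict came back.

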